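Prime the hand-pumped suction unit

ROBOT

A 7-joint arm with a two-finger parallel gripper is mounted at the origin on a cart in front of the work surface, level with it; the furniture and walls round the work are solid. World frame = base frame: x ahead of the robot, y to its left, z up, the work surface at z = 0. Lengths are in m, angles in rad, forces in N, time in s.
With the tool pointing down it reaches from about 0.425 to 0.825 m from the base axis. Payload 3.6 kg.
Tool frame: the origin (TCP) lies on the mounting face of the last link; the fingertips stand 173 mm ahead of it and the grasp point (between the pads) lies 155 mm ahead of it (arm.tcp_to_tips is the distance from the TCP to the fingertips, in m); y points along the fingers, z is the direction in which the jaws open and shut, and the axes are right-handed (so a half turn about y gives the same grasp; the last joint's range is limited). The gripper opens to 85 mm and grips with 20 to 120 N. Pads are 22 mm wide; open, the fingers measure 114 mm over their backs; the gripper's body (76 mm by 85 mm) begins 54 mm behind the grasp point. The pads swing forward as they close: fully open they stand 13 mm farther back than shut.
Start: joints at [-1.212, 0.615, -0.013, 1.423, 0.008, 1.103, -0.04], TCP at [0.244, 0.602, 0.405] pointing down, gripper open.
Joint ranges: [-3.12, 3.12], [-0.3, 2.06], [-1.34, 1.32], [0.26, 2.42], [-1.36, 4.5], [0.01, 1.98], [-2.84, 2.84]. Speed limits (rad/s): [2.79, 2.79, 3.14, 3.14, 3.14, 3.14, 3.14].

INTERFACE

Orientations are given as a unit quaternion [w, x, y, z].
In Python, from station import arm gives the robot as it stands.
- The arm moves only by the shell command python3 -m pendant 'ROWS'. ROWS is JSON, a list that holds one entry, the list of rows, each a list of 5 numbers: the opening, from 0 (shut) to 1 (fully open), then the shift along the tool's x, y, z in m, then the turn about the tool's y in rad. In form: [[[gripper, x, y, z, yaw], ...]]. A call has 1 to 12 rows; each row shifts and turns the pose as measured when the row begins, along the tool's axes as they then stand; what a row does not reach is not made up. A row lasts 1/8 s, in which the tool goes at most 62.5 mm and 10.7 degrees, less where a joint would pass 70% of its speed; a pose out of reach is approached as far as the arm can. A call is refused whole if a number of a shift passes 0.0625 or a number of a turn 0.188, either way. A call with a gripper value outside its range is refused whole. The fingers move at their own pace and stop on an object; the grip force is fixed at half the most. Time passes only in rows, so rows that do not move let the fingers close. It gives the time, the measured TCP pose, the force and the opening at its end, in the units of the state.
- arm.get_obs(): the state, without advancing time (a new reading comes with each control period).
- arm.get_image(name): name is "scene" or "top"; returns (picture, depth): 400x640x3 uint8, blue, green, red; 400x640 float32, m along the optical axis (not along the pixel's ray), 0 where there is no reading.
- arm.camera_model(name): a dict with "intrinsics" (3x3 intrinsics, pixels), "world_from_camera" (4x4, takes a point from camera to world coordinates). Camera axes: x right, y down, z forward; pixel columns grow to the right and rows downward; lengths in m; the calibration is good to about 2 mm. A picture is of the moment at which its call begins. camera_model takes no time and is no camera call.
- arm.close_job(): hands the job in, once; it reports no verdict.
The state is a dict: "time": time; "joint_pos": joint angles; "qvel": joint speeds; "joint_efforts": joint torques, N m; "eef_pos": TCP position; "orientation": TCP orientation; "contact_force": force on the tool from outside, world axes, zero at the start; "ft_torque": the same for the moment, N m; "finger_gap": finger opening in m.
Only numpy, scipy, OpenCV 4.12 (cv2) and the standard library are available. Lean on these libraries where they do the work, as an engineer would, in place of code of your own. Each camera call takes 0.05 s, during which the arm holds its last target. There are 200 camera calls.

TASK

Get the suction unit on the trolley ready: with the fingertips, press its round black plunger right down and let it come all the way up again, over and over, until the ready pin at the other end of its top stands fully out. Move the pin by pumping alone, without touching it; do not lift or shove the unit, and leave the bottles, the vial and the tape roll around it where they are. Finish with the plunger all the way up.

Things in the scene. Friction and masses are not known exactly. Their poses are not given: they have to be found in the camera images.
- pump_unit: The hand-pumped suction unit: a white rounded housing on a grey base plate, 108 x 216 mm, flat top 85 mm above its underside, 2.5 kg, standing loose on rubber feet. It stands on the trolley's grey liner (3 mm thick) and may be turned any way round. Origin: centre of its underside. Its own y axis runs along its length from the plunger end (y = -62 mm, x = 0) to the pin end (y = +68 mm, x = 0); z is up.
- plunger_top (a point): Centre of the top face of the plunger, a black round cap 50 mm in diameter and 16 mm thick on a 22 mm steel stem, the broad round thing on the unit's top. At rest this point is 121 mm above the unit's underside; it moves straight down 14 mm. Almost flat out to 18 mm from the centre. It is a spring plunger: about 6 N starts it and about 10 N holds it down, up to 3 N more while it lifts the pin. It comes up by itself as the fingertips rise.
- pump_plunger (a joint): Travel of the plunger in m: 0 all the way up (rest), 0.014 right down on its stop. At rest at the start.
- pin_top (a point): Centre of the top end of the ready pin, a plain steel pin 18 mm in diameter, in a steel bezel 34 mm wide whose top is 89 mm above the unit's underside. The pin's top is 94 mm above it when joint ready_pin is 0, and about 143 mm when fully out.
- ready_pin (a joint): How far the ready pin has come out, in m; it starts anywhere between 0 and 0.020. A ratchet lifts it: each full plunger stroke raises it about 10 mm (the first stroke 4 to 14 mm), and it stays where it is as the plunger rises. Strokes shorter than about 11 mm, or begun before the plunger is back up, may not lift it. Fully out it reads 0.047 to 0.050 and further strokes do not move it. 3 to 5 full strokes are needed.
- trolley_mat: Thin grey liner fixed on the trolley top, 310 x 490 x 3 mm, on which everything stands. Origin: centre of its underside.
- amber_bottle: Loose bystander: brown medicine bottle with a white cap, 45 mm in diameter, 114 mm high. Origin: centre of its underside.
- vial: Loose bystander: small pale vial with a dark cap, 29 mm in diameter, 74 mm high. Origin: centre of its underside.
- tape_roll: Loose bystander: roll of tape lying flat, 69 mm in diameter, 25 mm high. Origin: centre of its underside.
- dropper_bottle: Loose bystander: slim white dropper bottle with a conical tip, 29 mm in diameter, 120 mm high. Origin: centre of its underside.

How it is judged:
By the outcome, as a careful person would: the job done as asked, in the order asked, and still so for the second after the job is handed in, with the robot touching nothing.
It also fails if it takes over 45 s, if anything falls off the work surface, if the arm or the gripper's body presses on something with over 40 N, if the wrist force passes 120 N, or if a joint passes its speed limit or range.

## Working session

There is one attempt and no reset: what is moved stays moved. The work goes in short steps, Python scripts to look and compute and a shell command to move; the robot and the scene stay as the last step left them, time stands still between calls to the robot, and variables do not carry over. Pictures are saved under pics/ and viewed, about 8 in all and at most 12, crops included, and the job is handed in when it is done.

```bash
mkdir -p pics; ls; python3 - <<'E'
from station import arm
import cv2,numpy as np
np.set_printoptions(precision=4,suppress=True)
o=arm.get_obs(); print(o['time'],o['eef_pos'],o['orientation'],o['finger_gap'],o['contact_force'],arm.tcp_to_tips)
for n in('top','scene'):
    p,d=arm.get_image(n); cv2.imwrite(f'pics/{n}0.png',p); np.save(f'{n}0.npy',d)
    m=arm.camera_model(n); print(n,np.array(m['intrinsics']),np.array(m['world_from_camera']))
E
```

```text
pics
0.0 [0.2438 0.6022 0.4035] [-0.6932  0.695  -0.1353  0.135 ] 0.08529393026558982 [-0.2433 -0.0284 -0.7072] 0.1734
top [[485.1691   0.     320.6188]
 [  0.     485.1691 202.3691]
 [  0.       0.       1.    ]] [[-0.0219 -0.9917  0.1264  0.428 ]
 [-0.9998  0.022  -0.001   0.1107]
 [-0.0018 -0.1264 -0.992   1.092 ]
 [ 0.      0.      0.      1.    ]]
scene [[399.6485   0.     321.2347]
 [  0.     399.6485 198.9901]
 [  0.       0.       1.    ]] [[-0.5539 -0.3614  0.7501 -0.0675]
 [-0.8325  0.2553 -0.4918  0.5476]
 [-0.0138 -0.8968 -0.4422  0.4702]
 [ 0.      0.      0.      1.    ]]
```

View pics/top0.png

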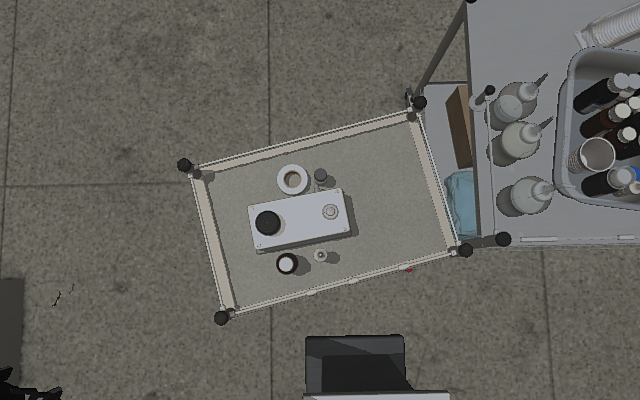

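View pics/scene0.png

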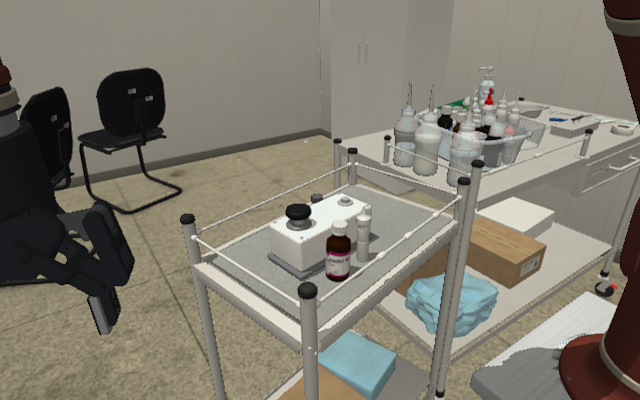

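Top view: black plunger at about (267,223), pin at (330,212). The amber bottle is at (287,264), the dropper at (320,256), the tape at (292,179) and the vial at (320,176). The trolley has corner posts and rails. Next I'll measure these.

```bash
cat > h.py <<'E'
import cv2,numpy as np
from station import arm
from scipy.spatial.transform import Rotation as R
np.set_printoptions(precision=4,suppress=True)
def ray(n,u,v,z):
    m=arm.camera_model(n);T=np.array(m['world_from_camera']);d=T[:3,:3]@np.linalg.inv(m['intrinsics'])@[u,v,1]
    return T[:3,3]+d*(z-T[2,3])/d[2]
def pt(n,D,u,v):
    m=arm.camera_model(n);T=np.array(m['world_from_camera'])
    return T[:3,:3]@(np.linalg.inv(m['intrinsics'])@[u,v,1])*D[int(v),int(u)]+T[:3,3]
def rot(): 
    q=arm.get_obs()['orientation'];return R.from_quat([*q[1:],q[0]]).as_matrix()
E
python3 - <<'E'
from h import *
p=cv2.imread('pics/top0.png');D=np.load('top0.npy')
def blob(p,x0,x1,y0,y1,f):
    c=p[y0:y1,x0:x1].astype(int);m=f(c).astype(np.uint8)
    n,l,s,ce=cv2.connectedComponentsWithStats(m);i=1+np.argmax(s[1:,4]);print('blob',s[i],ce[i]+[x0,y0]);return ce[i]+[x0,y0]
c=blob(p,250,285,205,240,lambda c:c.max(2)<60)
print('plunger top cam',ray('top',*c,.124),pt('top',D,*c))
print('pin',pt('top',D,330,212),ray('top',330,212,.1))
m=(p[170:260,235:360].min(2)>200).astype(np.uint8)
print('housing pts',[pt('top',D,u,v) for u,v in[(300,220),(254,208),(339,193)]])
for nm,u,v in[('amber',287,264),('drop',320,256),('vial',320,176),('tape',283,179),('mat',230,200),('post',184,165),('post',419,102),('post',222,317),('post',465,250),('rail',300,137),('rail',340,284),('rail',207,240)]: print(nm,pt('top',D,u,v))
q=cv2.imread('pics/scene0.png');S=np.load('scene0.npy')
c=blob(q,280,318,198,225,lambda c:c.max(2)<60);print('plunger scene',ray('scene',*c,.118),pt('scene',S,*c))
print(rot())
a=p[150:300,220:370];b=q[170:300,240:400]
cv2.imwrite('pics/c.png',np.hstack([cv2.resize(a,(400,400),interpolation=2),cv2.resize(b,(400,325),interpolation=2)[:, :] if 0 else cv2.copyMakeBorder(cv2.resize(b,(400,325),interpolation=2),0,75,0,0,0)]))
E
```

```text
blob [  6   6  25  24 474] [267.6245 222.6456]
plunger top cam [0.5128 0.2167 0.124 ] [0.5131 0.217  0.1205]
pin [0.5341 0.0909 0.0997] [0.534  0.0909 0.1   ]
housing pts [array([0.5202, 0.1534, 0.0858]), array([0.5474, 0.249 , 0.0862]), array([0.5751, 0.0708, 0.0864])]
amber [0.4299 0.1796 0.1148]
drop [0.4443 0.1133 0.1179]
vial [0.6135 0.1098 0.0786]
tape [0.6186 0.1925 0.0238]
mat [0.5765 0.3144 0.0046]
post [0.6374 0.3901 0.1083]
post [ 0.7613 -0.1015  0.1077]
post [0.3286 0.31   0.1103]
post [ 0.4501 -0.1804  0.105 ]
rail [ 0.9359  0.1858 -0.8056]
rail [0.386  0.0728 0.0615]
rail [0.4842 0.3525 0.061 ]
blob [  6   6  25  17 343] [297.8309 211.6093]
plunger scene [0.5106 0.2215 0.118 ] [0.5026 0.2261 0.1229]
[[ 0.9269 -0.0009  0.3753]
 [-0.3753 -0.0022  0.9269]
 [ 0.     -1.     -0.0024]]
```

View pics/c.png

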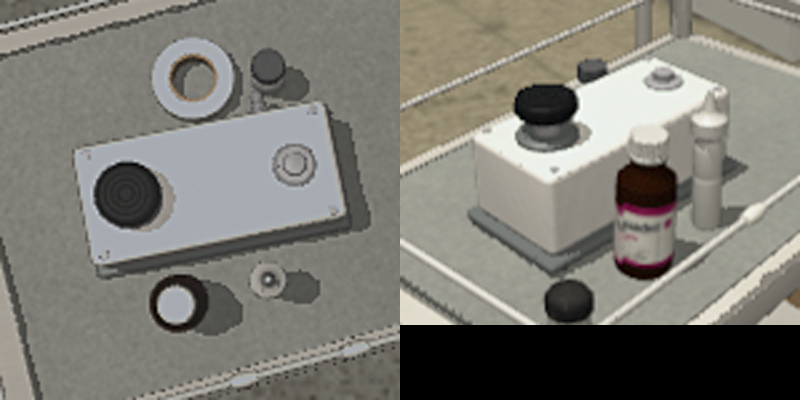

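```bash
python3 -m pendant '[[[0,0.049,0,-0.032,0],[0,0.049,0,-0.032,0],[0,0.049,0,-0.032,0],[0,0.049,0,-0.032,0],[0,0.049,0,-0.032,0],[0,0.049,0,-0.032,0],[0,0.049,0,-0.032,0],[0,0.049,0,-0.032,0]]]'; cat >> h.py <<'E'
def go(x,y,ztip):
    o=arm.get_obs();e=np.array(o['eef_pos']);M=rot();t=np.array([x,y,ztip+arm.tcp_to_tips])
    tip=e+M[:,1]*arm.tcp_to_tips
    print('t',o['time'],'tip',tip,'gap',o['finger_gap'],'F',o['contact_force'],'toolshift',M.T@(np.array([x,y,ztip])-tip)); print('tooly',M[:,1])
E
python3 -c "
from h import *
go(.513,.217,.135)"
```

```text
time: 1.1
eef_pos: [0.516, 0.2126, 0.399]
orientation: [-0.693, 0.697, -0.133, 0.128]
contact_force: [0.3, 0.7, -0.7]
finger_gap: 0.0003
t 1.1 tip [0.5147 0.212  0.2256] gap 0.00028155543366373476 F [ 0.3139  0.6996 -0.6673] toolshift [-0.0029  0.0906  0.0046]
tooly [-0.0073 -0.0036 -1.    ]
```

```bash
python3 -m pendant '[[[0,-0.003,0.04,0.005,0],[0,0,0.03,0,0],[0,0,0.015,0,0],[0,0,0,0,0]]]'; python3 - <<'E'
from h import *
go(.513,.217,.124)
a,_=arm.get_image('top');b,_=arm.get_image('scene')
cv2.imwrite('pics/d.png',np.hstack([cv2.resize(a[150:300,220:370],(400,400),interpolation=2),cv2.resize(b[120:280,220:380],(400,400),interpolation=2)]))
E
```

```text
time: 1.6
eef_pos: [0.5185, 0.2102, 0.3115]
orientation: [-0.691, 0.697, -0.137, 0.134]
contact_force: [0.6, 0.4, 0.6]
finger_gap: -0.0006
t 1.6 tip [0.5177 0.2089 0.1381] gap -0.0005610703124856822 F [0.5961 0.3776 0.5921] toolshift [-0.0073  0.014   0.0058]
tooly [-0.0048 -0.0074 -1.    ]
```

View pics/d.png

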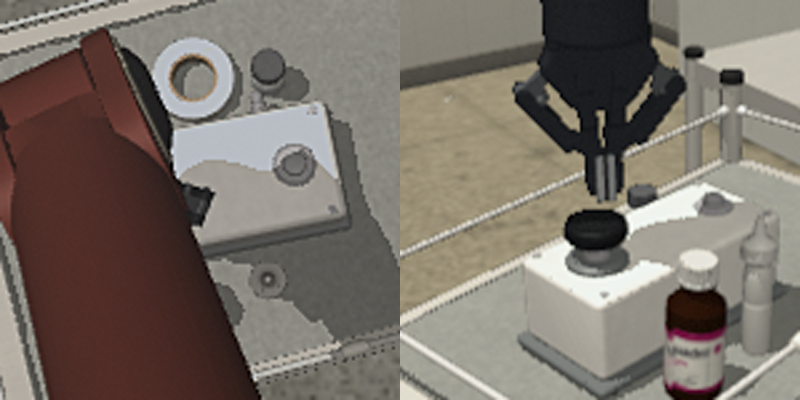

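The scene view (right half) shows the closed fingertips at about (603,195), above the cap at (597,225) and clear of everything else. I'll correct sideways, then descend slowly while watching the force.

```bash
python3 -m pendant '[[[0,-0.007,0,0.006,0],[0,0,0,0,0]]]'; python3 -c "
from h import *
go(.513,.217,.124)"; 
```

```text
time: 1.95
eef_pos: [0.5147, 0.2204, 0.315]
orientation: [-0.693, 0.695, -0.134, 0.136]
contact_force: [-0.3, -0.1, 0.2]
finger_gap: -0.0
t 1.95 tip [0.5151 0.2197 0.1416] gap -2.710573750557971e-05 F [-0.2853 -0.0918  0.1556] toolshift [-0.001   0.0176 -0.0033]
tooly [ 0.0021 -0.0035 -1.    ]
```

```bash
for i in 1; do python3 -m pendant '[[[0,0,0.01,-0.003,0],[0,0,0.006,0,0]]]'; done; python3 -c "
from h import *
go(.513,.217,.110)"; 
```

```text
time: 2.2
eef_pos: [0.5136, 0.2176, 0.2993]
orientation: [-0.694, 0.695, -0.133, 0.136]
contact_force: [0.5, 0.2, -0.1]
finger_gap: 0.0003
t 2.2 tip [0.5144 0.2172 0.1259] gap 0.0002982264688632584 F [ 0.4759  0.159  -0.0923] toolshift [-0.0014  0.0159 -0.0007]
tooly [ 0.0045 -0.0027 -1.    ]
```

```bash
python3 -m pendant '[[[0,0,0.006,0,0]]]'; python3 -c "
from h import *
go(.513,.217,.110)"; python3 -m pendant '[[[0,0,0.005,0,0]]]'; python3 -c "
from h import *
go(.513,.217,.110)"
```

```text
time: 2.33
eef_pos: [0.5138, 0.2177, 0.2934]
orientation: [-0.694, 0.695, -0.133, 0.137]
contact_force: [-0.9, -0.0, 6.3]
finger_gap: -0.0002
t 2.325 tip [0.5147 0.2173 0.12  ] gap -0.0001612281371449873 F [-0.9436 -0.0201  6.3128] toolshift [-0.0015  0.01   -0.0009]
tooly [ 0.005  -0.0023 -1.    ]
time: 2.45
eef_pos: [0.5139, 0.2177, 0.2889]
orientation: [-0.694, 0.695, -0.133, 0.137]
contact_force: [-2.7, -0.8, 10.5]
finger_gap: -0.0002
t 2.45 tip [0.5147 0.2174 0.1155] gap -0.00023363174832236635 F [-2.7324 -0.762  10.5322] toolshift [-0.0015  0.0055 -0.001 ]
tooly [ 0.0048 -0.002  -1.    ]
```

```bash
python3 -m pendant '[[[0,0,0.004,0,0]]]';python3 -m pendant '[[[0,0,0.003,0,0]]]';python3 -m pendant '[[[0,0,0.002,0,0]]]'
```

```text
time: 2.58
eef_pos: [0.5139, 0.2177, 0.2859]
orientation: [-0.694, 0.694, -0.133, 0.137]
contact_force: [-2.6, -1.0, 11.7]
finger_gap: -0.0002
time: 2.7
eef_pos: [0.5139, 0.2176, 0.2842]
orientation: [-0.694, 0.694, -0.133, 0.137]
contact_force: [-3.7, -1.7, 11.4]
finger_gap: 0.0001
time: 2.82
eef_pos: [0.5139, 0.2175, 0.2835]
orientation: [-0.694, 0.694, -0.133, 0.137]
contact_force: [-3.6, -1.5, 12.4]
finger_gap: 0.0002
```

```bash
python3 -m pendant '[[[0,0,0.004,0,0]]]';python3 -m pendant '[[[0,0,0.004,0,0]]]'
```

```text
time: 2.95
eef_pos: [0.514, 0.2175, 0.2832]
orientation: [0.694, -0.694, 0.133, -0.137]
contact_force: [-8.8, -2.8, 35.6]
finger_gap: 0.0005
time: 3.08
eef_pos: [0.5139, 0.2174, 0.2833]
orientation: [0.694, -0.694, 0.133, -0.137]
contact_force: [-7.8, -3.1, 29.3]
finger_gap: -0.0003
```

On the stop at TCP z ≈ 0.2833, about 14 mm below contact. Now I'll rise and check the cap and pin.

```bash
python3 -m pendant '[[[0,0,-0.01,0,0],[0,0,-0.012,0,0],[0,0,-0.004,0,0],[0,0,0,0,0]]]'; python3 - <<'E'
from h import *
go(.513,.217,.124)
for n in('top','scene'):
    a,d=arm.get_image(n);cv2.imwrite(f'pics/{n}1.png',a);np.save(f'{n}1.npy',d)
    if n=='top': a1,d1=a,d
    else: b1=a
print('pin z by depth',[round(pt('top',d1,u,v)[2],4) for u in range(326,336,2) for v in(208,210,212)])
a0=cv2.imread('pics/top0.png');b0=cv2.imread('pics/scene0.png')
cv2.imwrite('pics/e.png',np.hstack([cv2.resize(a1[170:260,270:370],(400,360),interpolation=2),cv2.resize(b1[170:260,260:360],(400,360),interpolation=2)]))
E
```

```text
time: 3.58
eef_pos: [0.5138, 0.2169, 0.311]
orientation: [0.695, -0.693, 0.133, -0.138]
contact_force: [-0.6, -0.1, -0.1]
finger_gap: 0.0001
t 3.575 tip [0.515  0.217  0.1376] gap 0.00012112945873958629 F [-0.6245 -0.1127 -0.1323] toolshift [-0.0019  0.0136 -0.0008]
tooly [ 0.0068  0.0004 -1.    ]
pin z by depth [np.float64(0.092), np.float64(0.0993), np.float64(0.1048), np.float64(0.108), np.float64(0.1036), np.float64(0.1072), np.float64(0.1048), np.float64(0.1036), np.float64(0.1064), np.float64(0.1037), np.float64(0.1064), np.float64(0.105), np.float64(0.0935), np.float64(0.1045), np.float64(0.1015)]
```

View pics/e.png

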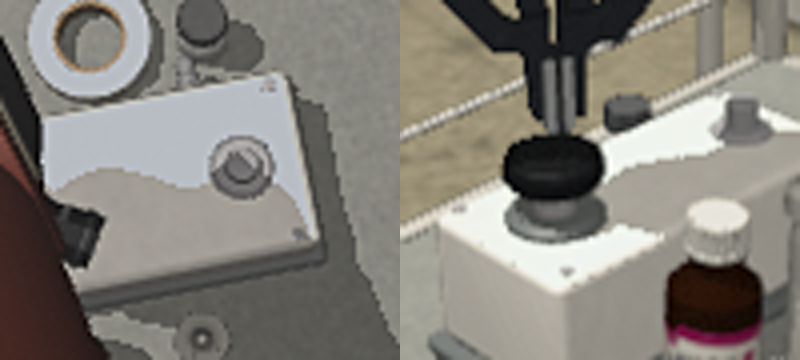

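Pin clearly standing further out at (742,115) of the crop's right half, and the cap is up. Second stroke.

```bash
python3 -m pendant '[[[0,-0.001,0.013,0,0],[0,0,0.006,0,0],[0,0,0.006,0,0],[0,0,0.005,0,0],[0,0,0.004,0,0],[0,0,0.004,0,0]]]'
```

```text
time: 4.42
eef_pos: [0.5132, 0.2174, 0.2833]
orientation: [0.695, -0.693, 0.133, -0.138]
contact_force: [-7.3, -3.1, 29.7]
finger_gap: -0.0001
```

```bash
cat > pin.py <<'E'
from h import *
import sys
go(.513,.217,.124)
s=sys.argv[1];S,d=arm.get_image('scene');a,D=arm.get_image('top')
cv2.imwrite(f'pics/{s}.png',np.hstack([cv2.resize(a[170:260,270:370],(400,360),interpolation=2),cv2.resize(S[170:260,260:360],(400,360),interpolation=2)]))
for n,I,(u0,u1,v0,v1) in(('scene',d,(325,365,165,210)),('top',D,(318,340,200,222))):
    P=np.array([pt(n,I,u,v) for u in range(u0,u1) for v in range(v0,v1)])
    P=P[np.hypot(P[:,0]-.534,P[:,1]-.0909)<.014];z=np.sort(P[:,2]);print(n,'pin highest z',z[-8:])
P=np.array([pt('scene',d,u,v) for u in range(275,325) for v in range(190,230) if S[v,u].max()<60])
P=P[(np.hypot(P[:,0]-.513,P[:,1]-.217)<.026)&(P[:,2]>.09)];k=np.hypot(P[:,0]-.513,P[:,1]-.217)>.018
print('cap z 95pct of rim pts',np.percentile(P[k,2],[50,95]) if k.any() else None)
E
python3 -m pendant '[[[0,0,-0.01,0,0],[0,0,-0.012,0,0],[0,0,-0.004,0,0],[0,0,0,0,0]]]'; python3 pin.py s2;  python3 -m pendant '[[[0,0,0.013,0,0],[0,0,0.006,0,0],[0,0,0.006,0,0],[0,0,0.005,0,0],[0,0,0.004,0,0],[0,0,0.004,0,0]]]'
```

```text
time: 4.92
eef_pos: [0.5123, 0.2172, 0.3092]
orientation: [0.694, -0.694, 0.134, -0.137]
contact_force: [0.6, -0.6, -0.9]
finger_gap: -0.0002
t 4.925 tip [0.5132 0.2172 0.1358] gap -0.00016862069103272583 F [ 0.596  -0.6203 -0.9315] toolshift [-0.0001  0.0118 -0.0002]
tooly [ 0.0048  0.0001 -1.    ]
scene pin highest z [0.1174 0.1175 0.1176 0.1178 0.1178 0.1179 0.1179 0.1182]
top pin highest z [0.1169 0.1171 0.1175 0.1178 0.118  0.1184 0.1186 0.1196]
cap z 95pct of rim pts [0.1194 0.1245]
time: 5.78
eef_pos: [0.5128, 0.2172, 0.2833]
orientation: [0.695, -0.693, 0.134, -0.138]
contact_force: [-7.2, -3.5, 29.4]
finger_gap: 0.0001
```

```bash
python3 -m pendant '[[[0,0,-0.01,0,0],[0,0,-0.012,0,0],[0,0,-0.004,0,0],[0,0,0,0,0]]]'; python3 pin.py s3;  python3 -m pendant '[[[0,0,0.013,0,0],[0,0,0.006,0,0],[0,0,0.006,0,0],[0,0,0.005,0,0],[0,0,0.004,0,0],[0,0,0.004,0,0]]]'
```

```text
time: 6.28
eef_pos: [0.512, 0.2168, 0.3091]
orientation: [0.694, -0.693, 0.135, -0.137]
contact_force: [-0.2, -0.2, 0.2]
finger_gap: 0.0001
t 6.275 tip [0.5127 0.217  0.1357] gap 7.262130095162103e-05 F [-0.2143 -0.1873  0.211 ] toolshift [0.0002 0.0117 0.0001]
tooly [ 0.0041  0.0007 -1.    ]
scene pin highest z [0.1271 0.1271 0.1271 0.1271 0.1272 0.1275 0.1276 0.1276]
top pin highest z [0.1273 0.1273 0.1273 0.1282 0.1285 0.1288 0.1288 0.131 ]
cap z 95pct of rim pts [0.1196 0.1243]
time: 7.12
eef_pos: [0.5125, 0.2169, 0.2833]
orientation: [0.695, -0.693, 0.134, -0.138]
contact_force: [-7.9, -3.0, 29.5]
finger_gap: -0.0001
```

```bash
python3 -m pendant '[[[0,0,-0.01,0,0],[0,0,-0.012,0,0],[0,0,-0.004,0,0],[0,0,0,0,0]]]'; python3 pin.py s4;  python3 -m pendant '[[[0,0,0.013,0,0],[0,0,0.006,0,0],[0,0,0.006,0,0],[0,0,0.005,0,0],[0,0,0.004,0,0],[0,0,0.004,0,0]]]'; python3 -m pendant '[[[0,0,-0.01,0,0],[0,0,-0.012,0,0],[0,0,-0.004,0,0],[0,0,0,0,0]]]'; python3 pin.py s5
```

```text
time: 7.62
eef_pos: [0.5117, 0.2165, 0.309]
orientation: [0.695, -0.693, 0.135, -0.137]
contact_force: [0.2, 0.6, -0.0]
finger_gap: -0.0
t 7.625 tip [0.5123 0.2168 0.1357] gap -1.126422207338938e-05 F [ 0.2402  0.5572 -0.0308] toolshift [0.0005 0.0117 0.0004]
tooly [ 0.0036  0.0013 -1.    ]
scene pin highest z [0.137  0.1372 0.1373 0.1373 0.1373 0.1375 0.1375 0.138 ]
top pin highest z [0.1376 0.1379 0.138  0.1381 0.1383 0.1386 0.1386 0.1392]
cap z 95pct of rim pts [0.1198 0.1244]
time: 8.48
eef_pos: [0.5121, 0.2166, 0.2833]
orientation: [0.695, -0.692, 0.135, -0.138]
contact_force: [-7.1, -3.2, 29.4]
finger_gap: -0.0001
time: 8.98
eef_pos: [0.5113, 0.2163, 0.3091]
orientation: [0.695, -0.693, 0.136, -0.138]
contact_force: [0.4, -0.0, -0.7]
finger_gap: -0.0002
t 8.975 tip [0.5118 0.2166 0.1357] gap -0.00022660632931036323 F [ 0.4033 -0.0357 -0.6731] toolshift [0.0009 0.0117 0.0008]
tooly [ 0.0031  0.0019 -1.    ]
scene pin highest z [0.1469 0.1469 0.1469 0.147  0.1471 0.1473 0.1473 0.1476]
top pin highest z [0.1471 0.1472 0.1473 0.1474 0.1474 0.1475 0.1478 0.148 ]
cap z 95pct of rim pts [0.1196 0.1245]
```

The pin top is at 0.147 m, so the joint reads about 0.050, which is fully out. I'll withdraw and check.

```bash
python3 -m pendant '[[[0,0,-0.03,0,0],[0,0,-0.04,0,0],[0,0,-0.03,0,0],[0,-0.05,0,0.033,0],[0,-0.05,0,0.033,0],[0,-0.05,0,0.033,0],[0,-0.05,0,0.033,0],[0,-0.05,0,0.033,0],[0,0,0,0,0],[0,0,0,0,0]]]'; python3 pin.py s6; python3 - <<'E'
from h import *
a,D=arm.get_image('top');b,_=arm.get_image('scene');a0=cv2.imread('pics/top0.png');D0=np.load('top0.npy')
for n,u,v in[('cap',267,222),('amber',287,264),('drop',320,256),('vial',320,176),('tape',283,179)]:print(n,pt('top',D0,u,v),pt('top',D,u,v))
df=cv2.absdiff(a,a0)[160:285,235:360].max(2)>40
ys,xs=np.nonzero(df);print('changed px',df.sum())
cv2.imwrite('pics/f.png',np.hstack([cv2.resize(a[150:300,220:370],(400,400),interpolation=2),cv2.resize(b[150:300,240:390],(400,400),interpolation=2)]))
E
```

```text
time: 10.32
eef_pos: [0.3395, 0.4702, 0.4029]
orientation: [-0.69, 0.696, -0.141, 0.136]
contact_force: [-0.8, -0.1, -0.8]
finger_gap: -0.0001
t 10.325 tip [0.3382 0.469  0.2295] gap -0.00014045213010380553 F [-0.7883 -0.0608 -0.8028] toolshift [ 0.2586  0.106  -0.1646]
tooly [-0.0075 -0.0072 -0.9999]
scene pin highest z [0.1467 0.1468 0.1469 0.1469 0.147  0.1471 0.1472 0.1473]
top pin highest z [0.1473 0.1475 0.1475 0.1476 0.1479 0.1481 0.1482 0.1484]
cap z 95pct of rim pts [0.1196 0.1243]
cap [0.5144 0.2183 0.1207] [0.5143 0.2181 0.1221]
amber [0.4299 0.1796 0.1148] [0.4299 0.1795 0.1167]
drop [0.4443 0.1133 0.1179] [0.4442 0.1133 0.1192]
vial [0.6135 0.1098 0.0786] [0.6137 0.1098 0.0775]
tape [0.6186 0.1925 0.0238] [0.6181 0.1923 0.0263]
changed px 109
```

View pics/f.png

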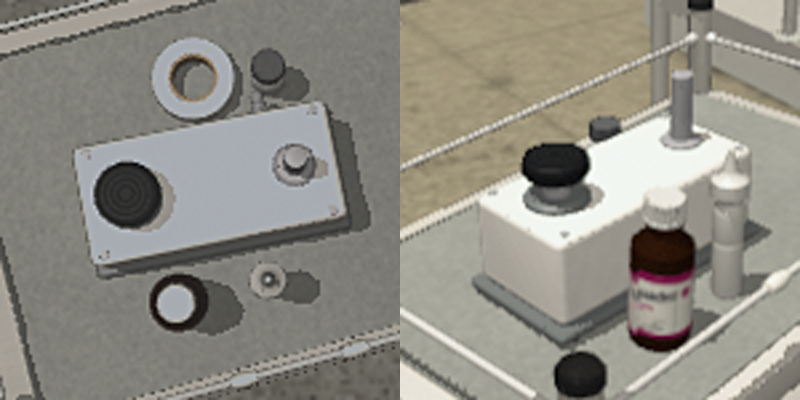

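The pin at (682,105) stands fully out and the cap is up. The housing and the things around it are where they were, and the robot is clear.

```bash
python3 -c "
from station import arm
print(arm.close_job())"
```

```text
the job is handed in; nothing more can be done
None
```

I pumped the plunger with the closed fingertips for five full strokes, then withdrew and handed the job in at about 10.5 s. Each stroke ended on the stop, about 14 mm down with about 30–36 N showing, and I rose clear of the cap before the next one.

- **Pin:** by depth in both cameras its top stands at 0.147–0.148 m, so the `ready_pin` joint is at about 0.050, fully out. I did not make an extra stroke to confirm that it moves no further.
- **Plunger:** the cap's top is at about 0.124 m, which is its rest height, so it is all the way up.
- **Surroundings:** the before and after top views show the unit, both bottles, the vial and the tape roll unmoved, to within depth noise of 1–3 mm.

No check failed or disagreed.

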